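# Set and lock the metering valve

### The job

Turn the valve's handwheel by its red crank until the yellow forked pointer on its rim stands over the red mark on the far side of the dial, and only then push the red-tabbed lock bolt inward, into the fork, until you feel its nose bear on the rubber seat. Leave it snug against the seat, so that it still presses there when you let go, but press gently, with about ten newtons on the tab and hardly more: never jam it against the fork or force it. Leave the glassware and the other things round about where they stand.

Things in the scene. Friction and masses are not known exactly. Their poses are not given: they have to be found in the camera images.
- valve_base: The metering valve's fixed metal block and plates, foot 170 x 130 x 8 mm, block 110 x 92 x 34 mm, white dial plate of 182 mm diameter (upper face 39 mm above the worktop), a red hose connector out of each side. Origin: on the worktop under the wheel's axis. Its x axis points horizontally from that axis to the red mark and the lock bolt (roughly away from the robot), z up.
- valve_wheel: Black handwheel, 100 mm diameter, 12 mm thick. Origin on its vertical axis, 46 mm above the worktop; its x axis points at the yellow pointer. Turns from 0.5 rad clockwise (from above) of the red mark to 2.3 rad anticlockwise of it; starts 0.8 to 1.7 rad anticlockwise, so turn it clockwise. Friction of about 0.2 N m (5 N at the crank) holds it where it is left.
- pointer (a point): Middle of the pointer: a yellow fork of two prongs on the wheel's rim, 82 mm from its axis, 52 mm above the worktop. The slot is 11 mm wide, flaring to about 17 mm at its open outer end 86 mm from the axis. Its bottom is a black rubber seat, with its face somewhere from 52 to 74 mm from the axis, screwed in or out differently each time and not measured.
- red_mark (a point): The point 82 mm from the wheel's axis right above the red mark on the dial plate, at the height of the pointer; the pointer is set when it coincides with this point. Axes as valve_base.
- crank_mid (a point): Half-way up the upright red crank handle on the wheel: a freely spinning round grip, 17 mm diameter, its top 18 mm above this point and its lower end 22 mm below it (102 and 62 mm above the worktop), 38 mm from the wheel's axis, opposite the pointer.
- lock_bolt: Steel lock bolt with red tab on the far side of the dial; it slides level along the valve's x axis, locked being nearer the wheel. Axes as valve_base; its origin is on the wheel's axis when the bolt is drawn fully out, and moves with it. Inward travel up to 50 mm; it starts 0 to 6 mm in. Slide friction of about 5 N holds it where it is left.
- bolt_nose (a point): Tip of the bolt's rounded nose, 9 mm wide and 10 mm high, at the pointer's height: 99 mm from the wheel's axis when drawn fully out. The nose fits the straight part of the fork's slot (from 81 mm inward) with 1 mm to spare on each side; if it stops with its tip more than 76 mm from the axis, it has caught on a prong and the wheel needs a small correction. Rubber seat and nose together give about 1 mm at 9 N.
- bolt_tab (a point): The bolt's upright red tab, 12 mm thick (along the slide), 26 mm wide, 30 mm high; this point is at its middle across and along the slide, 13 mm below its top edge (which is 85 mm above the worktop), 38 mm farther out than the nose's tip. The rails and dial below it are lower than 51 mm. Push on its outer face, or pinch it.
- flask: Conical glass flask, 115 mm diameter, 201 mm high, bystander. Origin under its centre.
- blue_bottle: Small clear bottle with blue cap, 56 mm diameter, 105 mm high, bystander. Origin under its centre.
- ring_lid: Red ring-shaped lid, 114 mm diameter, 40 mm high, bystander. Origin under its centre.
- tape: Brown roll of tape lying flat, 89 mm diameter, 19 mm high, bystander. Origin under its centre.
- brown_bottle: Brown dropper bottle, 47 mm wide, 132 mm high, bystander. Origin under its centre.
Not all that is in view belongs to the job. There is more than one size of the valve_base; the one meant has the size given above.

How it is judged:
On the way, in this order (a step that is already met when the one before it is completed fails the run):
1. the pointer stands over the red mark (within 4 mm), the wheel at rest, the bolt still outside the fork (y of pointer in the frame of red_mark between -0.004 and 0.004 m and x of pointer in the frame of red_mark above -0.01 m and angular speed of valve_wheel below 0.1 rad/s and x of bolt_nose in the frame of valve_base above 0.087 m), for 0.2 s.
2. the bolt's nose is in the fork and bears on the seat (x of bolt_nose in the frame of valve_wheel below 0.076 m and contact force between lock_bolt and valve_wheel above 2 N), for 0.1 s.
At the end, for the whole second after the job is handed in: The pointer stands within 3 mm of the red mark, the bolt's nose is inside the fork and still presses on the wheel's seat with more than 2 N, and wheel and bolt are at rest (all of step 2 and y of pointer in the frame of red_mark between -0.003 and 0.003 m and x of pointer in the frame of red_mark above -0.01 m and angular speed of valve_wheel below 0.05 rad/s and linear speed of lock_bolt below 0.005 m/s); the robot touches nothing.
It fails at once if the bolt is forced: it presses on the wheel, fork or seat with more than 9 N (contact force between lock_bolt and valve_wheel above 9 N).
It fails at once if a bystander is pushed more than 15 mm (distance of any of flask, blue_bottle, ring_lid, tape, brown_bottle from where it was at the start of the episode above 0.015 m).
It also fails if it takes over 51 s, if anything falls off the work surface, if the arm or the gripper's body presses on something with over 40 N, if the wrist force passes 120 N, or if a joint passes its speed limit or range.

### The arm

A 7-joint arm with a two-finger parallel gripper is mounted at the origin on a cart in front of the work surface, level with it; the furniture and walls round the work are solid. World frame = base frame: x ahead of the robot, y to its left, z up, the work surface at z = 0. Lengths are in m, angles in rad, forces in N, time in s.
With the tool pointing down it reaches from about 0.425 to 0.925 m from the base axis. Payload 6.8 kg.
Tool frame: the origin (TCP) lies on the mounting face of the last link; the fingertips stand 173 mm ahead of it and the grasp point (between the pads) lies 155 mm ahead of it; z points along the fingers, y is the line along which they close (so a half turn about z gives the same grasp; the last joint's range is limited). The gripper opens to 85 mm and grips with 20 to 120 N. Pads are 22 mm wide; open, the fingers measure 114 mm over their backs; the gripper's body (76 mm by 85 mm) begins 54 mm behind the grasp point. The pads swing forward as they close: fully open they stand 13 mm farther back than shut.
Start: joints at [1.008, 0.477, 0.022, 1.555, -0.011, 1.109, -0.083], TCP at [0.297, -0.606, 0.405] pointing down, gripper open.
Joint ranges: [-2.96, 2.96], [-0.34, 2.1], [-1.41, 1.46], [0.24, 2.44], [-1.37, 4.51], [0.17, 1.92], [-2.96, 2.96]. Speed limits (rad/s): [2.39, 2.39, 3.14, 3.14, 3.14, 3.14, 3.14].

### API

Orientations are given as a unit quaternion [w, x, y, z].
In Python, from station import bot gives the robot as it stands. The module is installed in compiled form; this text tells all that it offers.
- The arm moves only by the shell command python3 -m pendant 'ROWS' [FORCE]. ROWS is JSON, a list of rows, each a list of 5 numbers: the finger opening in m, from 0 to 0.0854, then the shift along the tool's x, y, z in m, then the turn about the tool's z in degrees. In form: [[jaw, x, y, z, yaw], ...]. A call has 1 to 12 rows; each row shifts and turns the commanded pose from where the row before left it, along the tool's axes as they then stand; what a row does not reach is not made up. A row lasts 1/12 s, in which the tool goes at most 41.7 mm and 7.16 degrees, less where a joint would pass 70% of its speed; a pose out of reach is approached as far as the arm can. A call with a gripper value outside its range is refused whole. The fingers move at their own pace and stop on an object; FORCE is the grip in N (left out, the last holds). Time passes only in rows, so rows that do not move let the fingers close. It gives the time, the measured TCP pose, the force, the opening and the grip force at its end, in the units of the state.
- bot.get_obs(): the state, without advancing time (a new reading comes with each control period).
- bot.read_camera(name): name is "side" or "top"; returns (picture, depth): 400x640x3 uint8, blue, green, red; 400x640 float32, m along the optical axis (not along the pixel's ray), 0 where there is no reading.
- bot.camera_model(name): a dict with "intrinsics" (3x3 intrinsics, pixels), "R" (3x3) and "t" (3): a world point X has camera coordinates R X + t. Camera axes: x right, y down, z forward; pixel columns grow to the right and rows downward; lengths in m; the calibration is good to about 2 mm. A picture is of the moment at which its call begins. camera_model takes no time and is no camera call.
- bot.hand_in(): hands the job in; it is judged then, once.
Trained networks look in the newest picture that a camera, given by its name, has taken for a name from the list of things; names that differ only in an ending like _2 or _b are one class to them, and where a whole thing is asked for, a point or a joint stands for the part that bears it (a point fixed in the world has none). Each returns a list of dicts, best first, with "score" (0 to 1); they miss things now and then, are a little off and sometimes report something else, mostly with a low value. They report only what shows in the picture. A call takes as long as a camera call. They do not tell look-alikes from the thing itself.
- bot.boxes_of(name, camera): "at" ([column, row] in pixels, amid what is visible of it).
- bot.trace(name, camera): "mask" (400x640 bool, what is visible of it) and "at" ([column, row] in pixels, amid what is visible of it).
- bot.pinpoint(name, camera): "at" ([column, row] in pixels: a listed point, or the origin of a listed thing).
The state is a dict: "t": time; "q": joint angles; "joint_vel": joint speeds; "joint_torque": joint torques, N m; "eef_pos": TCP position; "tool_rot": TCP orientation; "contact_force": force on the tool from outside, world axes, zero at the start; "torque": the same for the moment, N m; "gripper_width": opening from 0.0 (shut) to 1.0 (fully open); "grasp_force": force on a finger pad.
Only numpy, scipy, OpenCV 4.12 (cv2) and the standard library are available. Lean on these libraries where they do the work, as an engineer would, in place of code of your own. Each camera call takes 0.05 s, during which the arm holds its last target. There are 200 camera calls.

## Working session

There is one attempt and no reset: what is moved stays moved. The work goes in short steps, Python scripts to look and compute and a shell command to move; the robot and the scene stay as the last step left them, time stands still between calls to the robot, and variables do not carry over. Pictures are saved under pics/ and viewed, at most 10 in all, crops included, and the job is handed in when it is done.

```bash
mkdir -p pics
cat > h.py <<'E'
import numpy as np, cv2
from station import bot
def ray(cam,at,z):
    m=bot.camera_model(cam);K,R,t=map(np.array,(m["intrinsics"],m["R"],m["t"]))
    c=-R.T@t; d=R.T@np.linalg.inv(K)@np.array([at[0],at[1],1.0])
    return c+d*(z-c[2])/d[2]
def proj(cam,X):
    m=bot.camera_model(cam);K,R,t=map(np.array,(m["intrinsics"],m["R"],m["t"]))
    p=K@(R@np.array(X)+t); return p[:2]/p[2]
E
python3 - <<'E'
from h import *
np.set_printoptions(precision=4,suppress=True)
for c in("top","side"):
    im,d=bot.read_camera(c); cv2.imwrite(f"pics/{c}0.png",im); np.save(f"{c}0.npy",d)
    m=bot.camera_model(c); print(c, -np.array(m["R"]).T@np.array(m["t"]), np.array(m["R"]).tolist()[2], m["intrinsics"][0][0])
    for n,z in(("valve_wheel",.046),("pointer",.052),("red_mark",.052),("crank_mid",.084),("bolt_tab",.072),("bolt_nose",.052),("valve_base",0)):
        for r in bot.pinpoint(n,c)[:3]: print(c,n,round(r["score"],2),np.round(r["at"],1),ray(c,r["at"],z))
    for n in("flask","blue_bottle","ring_lid","tape","brown_bottle"):
        for r in bot.pinpoint(n,c)[:1]: print(c,n,round(r["score"],2),np.round(r["at"],1),ray(c,r["at"],0))
o=bot.get_obs();print(o["eef_pos"],o["tool_rot"],o["t"])
E
```

```text
top [ 0.495  -0.0231  1.1798] [0.0680652930743001, 0.029932047907210248, -0.9972317626243109] 362.15448197447853
top valve_wheel 0.88 [310.9 235. ] [0.4743 0.0352 0.046 ]
top valve_wheel 0.66 [380.1 237.9] [ 0.4596 -0.1794  0.046 ]
top valve_wheel 0.64 [350.6 144.2] [ 0.7572 -0.098   0.046 ]
top pointer 0.64 [374.3 217.2] [ 0.5241 -0.1632  0.052 ]
top pointer 0.58 [286.  227.5] [0.4997 0.112  0.052 ]
top pointer 0.33 [230.5 181.4] [0.6499 0.2848 0.052 ]
top red_mark 0.98 [311.5 214.9] [0.5367 0.0314 0.052 ]
top red_mark 0.57 [376.7 217.9] [ 0.5217 -0.1705  0.052 ]
top crank_mid 0.42 [317.8 239.9] [0.4597 0.0128 0.084 ]
top bolt_tab 0.62 [303.1 190.3] [0.6125 0.0543 0.072 ]
top bolt_tab 0.53 [378.8 207.9] [ 0.5515 -0.1754  0.072 ]
top bolt_tab 0.18 [286.  226.9] [0.5015 0.1095 0.072 ]
top bolt_nose 0.51 [378.4 214.8] [ 0.5311 -0.1761  0.052 ]
top valve_base 0.93 [309.9 234.6] [0.4748 0.0408 0.    ]
top valve_base 0.65 [374.6 236. ] [ 0.4647 -0.1683  0.    ]
top flask 0.56 [411.7 150.5] [ 0.74   -0.2997  0.    ]
top blue_bottle 0.61 [228.3 178.2] [0.6679 0.3062 0.    ]
top ring_lid 0.8
[... 729 characters left out ...]
084 ]
side bolt_tab 0.53 [298.6 209.4] [0.5966 0.0577 0.072 ]
side bolt_tab 0.5 [348.7 192.7] [ 0.5357 -0.1579  0.072 ]
side bolt_nose 0.5 [351.5 205.6] [ 0.4947 -0.102   0.052 ]
side bolt_nose 0.4 [309.9 216.9] [0.5603 0.0492 0.052 ]
side valve_base 0.7 [335.3 239.5] [0.4678 0.0505 0.    ]
side valve_base 0.58 [369.3 215.2] [ 0.4595 -0.1707  0.    ]
side flask 0.89 [321.4 188.4] [ 0.745  -0.3152  0.    ]
side blue_bottle 0.73 [228.7 258.9] [0.6567 0.308  0.    ]
side ring_lid 0.7 [408.4 202. ] [ 0.3885 -0.3621  0.    ]
side tape 0.74 [290.4 290.9] [0.4257 0.3369 0.    ]
side brown_bottle 0.83 [284.1 202.8] [ 0.7785 -0.1041  0.    ]
[ 0.2965 -0.6064  0.4047] [0.     0.9743 0.2254 0.    ] 1.3
```

View pics/top0.png

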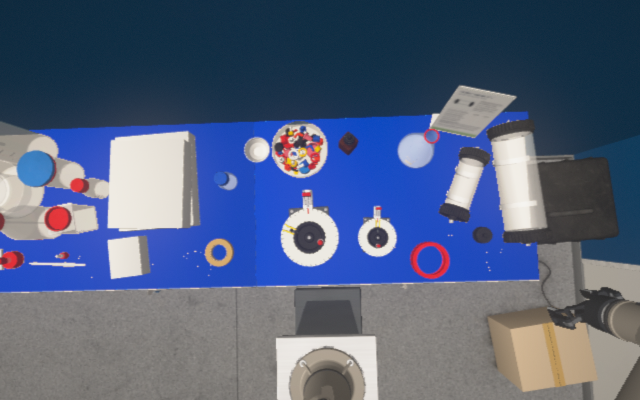

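View pics/side0.png

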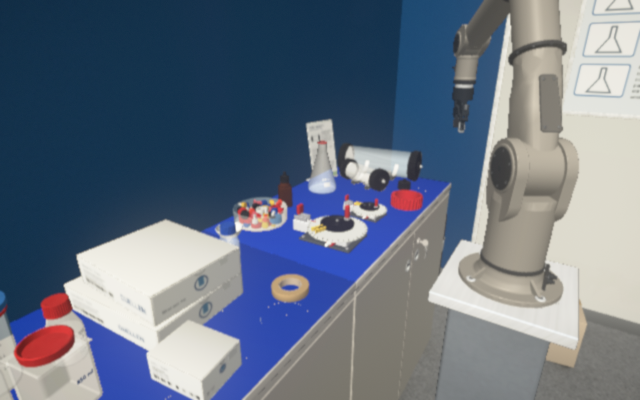

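The top view has two valves. The large one is at (310,236), with a dial about 58 px wide (about 0.18 m). The small look-alike is at (378,238), about 38 px wide. By size the large one is meant, so I'll check it in a crop.

Run:
```python
from h import *
np.set_printoptions(precision=4,suppress=True)
a=cv2.imread("pics/top0.png")[180:275,265:345]; b=cv2.imread("pics/side0.png")[190:260,285:385]
A=cv2.resize(a,None,fx=5,fy=5,interpolation=cv2.INTER_CUBIC);B=cv2.resize(b,(400,280),interpolation=cv2.INTER_CUBIC)
B=cv2.copyMakeBorder(B,0,475-280,0,0,cv2.BORDER_CONSTANT);cv2.imwrite("pics/crop0.png",np.hstack([A,B]))
im=cv2.imread("pics/top0.png");hsv=cv2.cvtColor(im,cv2.COLOR_BGR2HSV)
w=((hsv[...,1]<60)&(hsv[...,2]>150)).astype(np.uint8); w[:205]=0;w[270:]=0;w[:,:270]=0;w[:,348:]=0
c=max(cv2.findContours(w,0,1)[0],key=cv2.contourArea); h=cv2.convexHull(c)
print(cv2.fitEllipse(h)); e=cv2.fitEllipse(h)[0]; print("axis",ray("top",e,.039))
W=np.array([ray("top",p[0],.039) for p in h]);print(W.min(0),W.max(0))
def mask(lo,hi,box):
    m=cv2.inRange(hsv,lo,hi);x0,x1,y0,y1=box;k=np.zeros_like(m);k[y0:y1,x0:x1]=m[y0:y1,x0:x1]
    n,l,s,ce=cv2.connectedComponentsWithStats(k);return [(s[i].tolist(),ce[i].round(2)) for i in range(1,n)]
B=(270,345,180,270)
print("yellow",[(s,ray("top",p,.052)) for s,p in mask((18,90,90),(40,255,255),B)])
print("red",[(s,p,ray("top",p,.085)) for s,p in mask((0,110,80),(10,255,255),B)+mask((170,110,80),(180,255,255),B)])
```

```text
((308.8216857910156, 235.67161560058594), (57.248374938964844, 61.344993591308594), 160.30215454101562)
axis [0.4722 0.0421 0.039 ]
[ 0.3804 -0.0497  0.039 ] [0.5693 0.1303 0.039 ]
yellow [([285, 224, 12, 6, 20], array([0.5014, 0.0979, 0.052 ])), ([283, 230, 11, 5, 20], array([0.4863, 0.1046, 0.052 ]))]
red [([308, 192, 1, 1, 1], array([308., 192.]), array([0.6054, 0.0386, 0.085 ])), ([303, 192, 8, 4, 24], array([306.46, 193.96]), array([0.5996, 0.0435, 0.085 ])), ([317, 240, 6, 5, 23], array([319.78, 242.13]), array([0.4529, 0.007 , 0.085 ]))]
```

View pics/crop0.png

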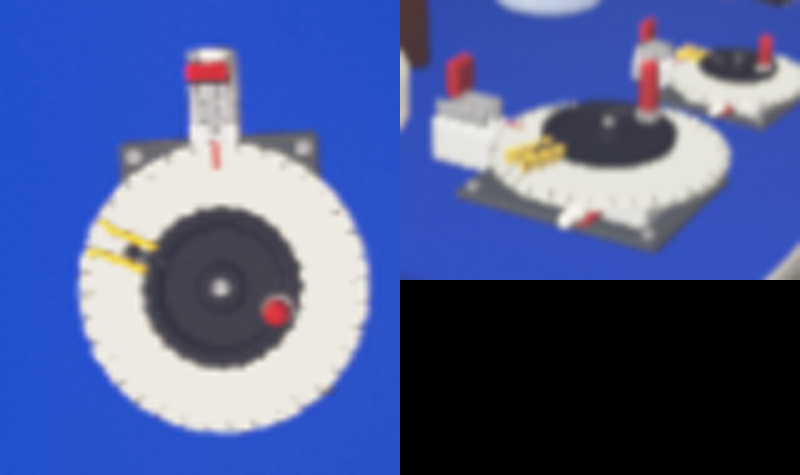

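The crop confirms the large valve: hub at about (308.8,237.2), mark (307.6,210.2), tab top (306,194), crank top (319.8,242), pointer about (290,230). The only look-alike is the small valve at (378,238). Next I'll work out the geometry and the approach.

```bash
cat >> h.py <<'E'
from scipy.spatial.transform import Rotation as Ro
def totool(d,o=None):
    o=o or bot.get_obs(); w,x,y,z=o["tool_rot"]; return Ro.from_quat([x,y,z,w]).inv().apply(d)
def yaw(o=None):
    o=o or bot.get_obs(); w,x,y,z=o["tool_rot"]; R=Ro.from_quat([x,y,z,w]).as_matrix(); return np.degrees(np.arctan2(R[1,1],R[0,1]))
E
python3 - <<'E'
from h import *
np.set_printoptions(precision=4,suppress=True)
print("hub",ray("top",(308.8,237.2),.058),"mark",ray("top",(307.6,210.2),.039),"tab",ray("top",(306,194),.085),"crank",ray("top",(319.8,242.0),.100))
m=bot.camera_model("side")
print("side crank top",ray("side",(285+247/4,190+63/4),.100),"tab",ray("side",(285+62/4,190+57/4),.085),"hub",ray("side",(285+208/4,190+121/4),.058))
o=bot.get_obs();print(yaw(),totool(np.array([.454,.007,.32])-o["eef_pos"]))
E
```

```text
hub [0.4679 0.0412 0.058 ] mark [0.5524 0.044  0.039 ] tab [0.5995 0.0449 0.085 ] crank [0.4538 0.0065 0.1   ]
side crank top [0.4528 0.0114 0.1   ] tab [0.5975 0.0458 0.085 ] hub [0.4707 0.0372 0.058 ]
-63.9441854682007 [ 0.4109 -0.4819  0.0847]
```

```bash
python3 -m pendant '[[0.06,0.026,-0.031,0,0],[0.06,0.026,-0.031,0,0],[0.06,0.026,-0.031,0,0],[0.06,0.026,-0.031,0,0],[0.06,0.026,-0.031,0,0],[0.06,0.026,-0.031,0,0],[0.06,0.026,-0.031,0,0],[0.06,0.026,-0.031,0,0],[0.06,0.026,-0.031,0,0],[0.06,0.026,-0.031,0,0],[0.06,0.026,-0.031,0,0],[0.06,0.026,-0.031,0,0]]' 20
python3 - <<'E'
from h import *
o=bot.get_obs();print(o["t"],o["eef_pos"],o["q"],yaw(),totool(np.array([.4535,.0085,.32])-o["eef_pos"]))
E
```

```text
t: 2.3
eef_pos: [0.4134, -0.1332, 0.4051]
tool_rot: [0.0, 0.974, 0.225, 0.0]
contact_force: [0.7, -0.0, 0.1]
gripper_width: 0.703
grasp_force: 0.0
2.3 [ 0.41336945 -0.13323922  0.40514038] [ 0.4317826   0.09104204 -0.27815738  2.08417184  0.03081631  0.96895123
 -0.97896913] -63.957336977233254 [ 0.0982275  -0.10981441  0.08509703]
```

```bash
python3 -m pendant '[[0.05,0.0245,-0.0275,0.015,0],[0.05,0.0245,-0.0275,0.015,0],[0.05,0.0245,-0.0275,0.015,0],[0.05,0.0245,-0.0275,0.015,0],[0.05,0,0,0.005,-6.7],[0.05,0,0,0.005,-6.7],[0.05,0,0,0.005,-6.7],[0.05,0,0,0.005,-6.7],[0.05,0,0,0.005,-6.7],[0.05,0,0,0,-6.5],[0.05,0,0,0,0]]'
python3 - <<'E'
from h import *
o=bot.get_obs();print(o["t"],o["eef_pos"],o["q"],yaw(),totool(np.array([.4535,.0085,.241])-o["eef_pos"]))
im,_=bot.read_camera("side");cv2.imwrite("pics/s1.png",cv2.resize(im[130:260,260:420],None,fx=5,fy=4.5,interpolation=cv2.INTER_CUBIC))
E
```

```text
t: 3.22
eef_pos: [0.4531, 0.0066, 0.3195]
tool_rot: [-0.0, 0.837, 0.547, -0.0]
contact_force: [0.3, -0.7, -0.6]
gripper_width: 0.584
grasp_force: 0.0
3.2167 [0.45309473 0.00659542 0.31952477] [ 0.29174746  0.26830768 -0.50574559  2.12304814  0.18134051  0.79112888
 -0.74106455] -23.726904761935675 [ 0.00191108 -0.00036482  0.07852481]
```

View pics/s1.png

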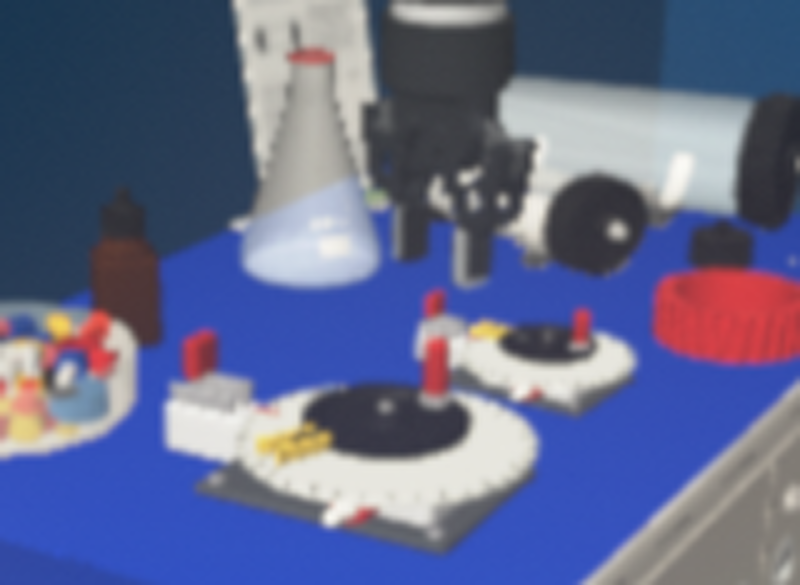

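The side view shows the fingers at (410,240) and (472,260), directly above the crank top at (436,345). I'll descend and pinch.

```bash
python3 -m pendant '[[0.05,0.002,0,0.02,0],[0.05,0,0,0.02,0],[0.05,0,0,0.02,0],[0.05,0,0,0.016,0],[0.05,0,0,0,0],[0.005,0,0,0,0],[0.005,0,0,0,0],[0.005,0,0,0,0],[0.005,0,0,0,0],[0.005,0,0,0,0]]' 20
python3 -c "
from h import *
o=bot.get_obs();print(o['eef_pos'],yaw(),o['torque'])"
```

```text
t: 4.1
eef_pos: [0.4544, 0.0087, 0.2448]
tool_rot: [0.001, 0.839, 0.545, 0.001]
contact_force: [-1.6, 1.0, 7.6]
gripper_width: 0.191
grasp_force: 22.3
[0.45437446 0.00871566 0.24482348] -23.969420307094797 [ 0.15914647  0.37235224 -0.01506321]
```

```bash
python3 -m pendant '[[0.005,0,0,-0.001,0],[0.005,0.0002,-0.0043,0,6.5],[0.005,0.0002,-0.0043,0,6.5],[0.005,0.0002,-0.0043,0,6.5],[0.005,0.0002,-0.0043,0,6.5],[0.005,0.0002,-0.0043,0,6.5],[0.005,0.0002,-0.0043,0,6.5],[0.005,0.0002,-0.0043,0,6.5],[0.005,0.0002,-0.0043,0,6.5],[0.005,0.0002,-0.0043,0,6.5],[0.005,0,0,0,0]]'
cat > look.py <<'E'
from h import *
import sys
np.set_printoptions(precision=4,suppress=True)
o=bot.get_obs();print(o['t'],o['eef_pos'],yaw(),o['contact_force'])
n=sys.argv[1]
out=[]
for c,(x0,x1,y0,y1) in(("top",(275,345,185,245)),("side",(280,380,185,260))):
    im,_=bot.read_camera(c)
    for nm,z in(("pointer",.052),("bolt_nose",.052),("bolt_tab",.072)):
        for r in bot.pinpoint(nm,c)[:2]: print(c,nm,round(r["score"],2),np.round(r["at"],1),ray(c,r["at"],z))
    h=cv2.cvtColor(im,cv2.COLOR_BGR2HSV);m=np.zeros(im.shape[:2],np.uint8)
    m[y0:y1,x0:x1]=cv2.inRange(h,(18,90,90),(40,255,255))[y0:y1,x0:x1]
    k,l,s,ce=cv2.connectedComponentsWithStats(m);print("yellow",[(s[i].tolist(),ce[i],ray(c,ce[i],.055)) for i in range(1,k) if s[i][4]>3])
    out.append(cv2.resize(im[y0:y1,x0:x1],(400,400*(y1-y0)//(x1-x0)),interpolation=cv2.INTER_CUBIC))
H=max(a.shape[0] for a in out)
cv2.imwrite(f"pics/{n}.png",np.hstack([cv2.copyMakeBorder(a,0,H-a.shape[0],0,0,0) for a in out]))
E
python3 look.py l1
```

```text
t: 5.02
eef_pos: [0.4326, 0.0376, 0.2451]
tool_rot: [0.0, 0.998, 0.063, 0.002]
contact_force: [5.2, -1.9, -6.5]
gripper_width: 0.195
grasp_force: 21.2
5.0167 [0.4326 0.0376 0.2451] -82.8235316706847 [ 5.2124 -1.9321 -6.4822]
top pointer 0.86 [378.  218.6] [ 0.5194 -0.1744  0.052 ]
top pointer 0.64 [305.5 208.9] [0.556  0.0497 0.052 ]
top bolt_nose 0.58 [307.9 210.6] [0.5505 0.0423 0.052 ]
top bolt_nose 0.4 [378.7 218.9] [ 0.5184 -0.1766  0.052 ]
top bolt_tab 0.41 [302.2 191.5] [0.6088 0.0572 0.072 ]
top bolt_tab 0.4 [378.7 205.7] [ 0.5582 -0.1754  0.072 ]
yellow [([302, 211, 4, 12, 22], array([303.8182, 216.9545]), array([0.5309, 0.0553, 0.055 ])), ([308, 210, 3, 12, 24], array([308.5833, 216.25  ]), array([0.5327, 0.0404, 0.055 ]))]
side pointer 0.94 [311.3 216.8] [0.557  0.0462 0.052 ]
side pointer 0.72 [355.1 202.1] [ 0.499  -0.1363  0.052 ]
side bolt_nose 0.6 [307.9 214.7] [0.5749 0.0384 0.052 ]
side bolt_nose 0.52 [323.9 189.8] [ 0.6526 -0.1839  0.052 ]
side bolt_tab 0.55 [299.5 210.6] [0.5888 0.064  0.072 ]
yellow [([355, 202, 6, 3, 16], array([357.25 , 203.125]), array([ 0.4853, -0.1252,  0.055 ])), ([310, 216, 14, 7, 59], array([316.1525, 218.7797]), array([0.5327, 0.0563, 0.055 ]))]
```

View pics/l1.png

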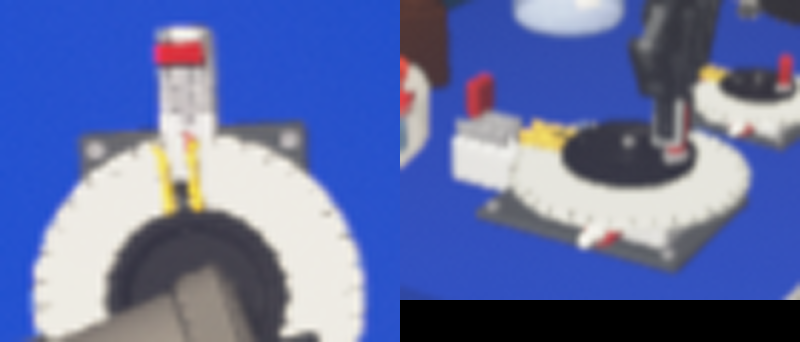

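Run:
```python
from h import *
im=cv2.imread("pics/top0.png").astype(int)
# back edge of the foot plate: subpixel blue->grey transition per column (blue minus red drops)
s=im[...,0]-im[...,2]
P=[]
for x in list(range(292,300))+list(range(315,326)):
    col=s[198:218,x].astype(float); hi,lo=col[:5].mean(),20
    i=np.argmax(col<(hi+lo)/2); v=198+i-1+(col[i-1]-(hi+lo)/2)/(col[i-1]-col[i]); P.append(ray("top",(x,v),.008)[:2])
P=np.array(P);k=np.polyfit(P[:,1],P[:,0],1);r=P[:,0]-np.polyval(k,P[:,1]);print("foot edge normal deg",-np.degrees(np.arctan(k[0])),r.std(),P[:,0].mean())
# tab centre and mark
for c,p,z in(("mark",(307.6,210.2),.039),("tab",(306,194),.085)):
    d=ray("top",p,z)-np.array([.468,.041,0]);print(c,np.degrees(np.arctan2(d[1],d[0])))
```

```text
foot edge normal deg 1.7631230873091062 0.00018074902930761662 0.5654789831001845
mark 2.0034671626453853
tab 1.6834947865135015
```

```bash
python3 -m pendant '[[0.005,0.0001,-0.0014,0,2],[0.005,0.0001,-0.0014,0,2],[0.005,0,0,0,0],[0.005,0,0,0,0]]'; python3 look.py l2
```

```text
t: 5.75
eef_pos: [0.4324, 0.0398, 0.2451]
tool_rot: [0.0, 1.0, 0.03, 0.002]
contact_force: [5.6, -4.3, -5.7]
gripper_width: 0.194
grasp_force: 21.3
5.75 [0.4324 0.0398 0.2451] -86.53502195654514 [ 5.5946 -4.2745 -5.6623]
top pointer 0.84 [374.8 217.9] [ 0.5219 -0.1647  0.052 ]
top bolt_nose 0.52 [303.  206.7] [0.5631 0.0573 0.052 ]
top bolt_nose 0.43 [379.  217.5] [ 0.5227 -0.1776  0.052 ]
top bolt_tab 0.61 [304.7 192.1] [0.6067 0.0495 0.072 ]
top bolt_tab 0.41 [374.1 209. ] [ 0.5485 -0.161   0.072 ]
yellow [([303, 210, 4, 13, 23], array([304.8696, 216.2174]), array([0.5331, 0.052 , 0.055 ])), ([309, 210, 3, 13, 25], array([309.6, 216.2]), array([0.5328, 0.0373, 0.055 ]))]
side pointer 0.88 [309.5 217.1] [0.5605 0.0511 0.052 ]
side pointer 0.57 [355.7 200.2] [ 0.5053 -0.1532  0.052 ]
side bolt_nose 0.68 [307.4 217.4] [0.5647 0.0565 0.052 ]
side bolt_tab 0.66 [299.7 211.9] [0.5825 0.072  0.072 ]
yellow [([355, 202, 6, 3, 16], array([357.25 , 203.125]), array([ 0.4853, -0.1252,  0.055 ])), ([311, 215, 13, 7, 57], array([316.6316, 218.4912]), array([0.5327, 0.0537, 0.055 ]))]
```

```bash
python3 -m pendant '[[0.005,0,-0.0008,0,1],[0.005,0,0,0,0],[0.005,0,0,0,0],[0.03,0,0,0,0],[0.03,0,0,0,0],[0.03,0,0,0,0],[0.03,0,0,-0.03,0],[0.03,0,0,-0.03,0]]'; python3 look.py l3
```

```text
t: 6.82
eef_pos: [0.4303, 0.0418, 0.3042]
tool_rot: [0.0, 1.0, 0.023, -0.002]
contact_force: [0.8, -0.3, 0.9]
gripper_width: 0.353
grasp_force: 0.0
6.8167 [0.4303 0.0418 0.3042] -87.39435846125498 [ 0.7931 -0.3203  0.8839]
top pointer 0.59 [307.6 211.9] [0.5464 0.0433 0.052 ]
top pointer 0.56 [375.  216.8] [ 0.5252 -0.1654  0.052 ]
top bolt_nose 0.55 [307.5 210.2] [0.5518 0.0435 0.052 ]
top bolt_nose 0.48 [380.5 216.2] [ 0.5266 -0.1824  0.052 ]
top bolt_tab 0.54 [303.  190.6] [0.6115 0.0547 0.072 ]
top bolt_tab 0.38 [376.3 207.7] [ 0.5523 -0.1679  0.072 ]
yellow [([304, 211, 3, 12, 19], array([305.2632, 216.8421]), array([0.5311, 0.0508, 0.055 ])), ([309, 210, 3, 13, 25], array([310.04, 216.24]), array([0.5326, 0.0359, 0.055 ]))]
side pointer 0.59 [310.6 214.7] [0.5678 0.0339 0.052 ]
side pointer 0.48 [354.4 202. ] [ 0.5014 -0.1359  0.052 ]
side bolt_nose 0.48 [309.5 217.8] [0.5576 0.0555 0.052 ]
side bolt_tab 0.67 [301.  212.1] [0.5782 0.0712 0.072 ]
side bolt_tab 0.49 [290.6 291. ] [0.3624 0.4194 0.072 ]
yellow [([354, 202, 7, 3, 17], array([357.    , 203.2353]), array([ 0.4855, -0.1239,  0.055 ])), ([311, 215, 13, 7, 56], array([316.6964, 218.25  ]), array([0.5334, 0.0521, 0.055 ]))]
```

View pics/l3.png

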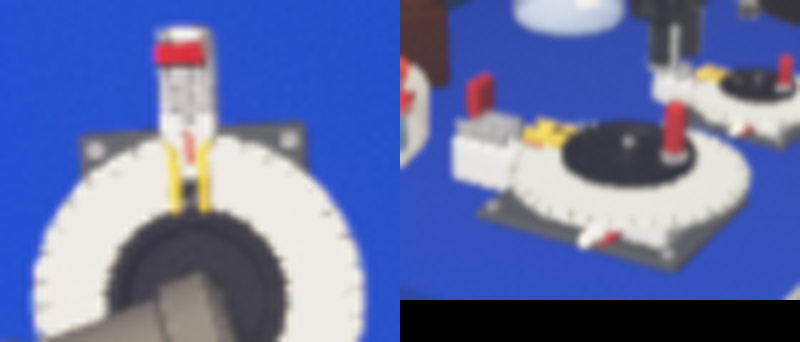

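The top view shows the prongs at (178,175) and (205,175) straddling the red mark at (190,150), so the pointer is set, about 0.3° off. The crank is free of the gripper. Next I'll shut the fingers and go behind the tab.

```bash
python3 -m pendant '[[0,0,0,-0.01,0.8],[0,0.0392,0.0004,0,0],[0,0.0392,0.0004,0,0],[0,0.0392,0.0004,0,0],[0,0.0392,0.0004,0,0],[0,0.0392,0.0003,0,0],[0,0,0,0,0],[0,0,0,0,0]]'
python3 -c "
from h import *
o=bot.get_obs();print(o['eef_pos'],yaw(),totool(np.array([.626,.046,.235])-o['eef_pos']))"
```

```text
t: 7.88
eef_pos: [0.6287, 0.0458, 0.314]
tool_rot: [-0.0, 1.0, 0.015, -0.0]
contact_force: [-1.1, 0.4, -0.5]
gripper_width: 0.001
grasp_force: 0.0
[0.62865245 0.04575928 0.31402335] -88.30344766697331 [-0.00258853 -0.00029644  0.07902528]
```

```bash
python3 -m pendant '[[0,0,0,0.02,0],[0,0,0,0.02,0],[0,0,0,0.02,0],[0,0,0,0.019,0],[0,0,0,0,0],[0,0,0,0,0]]'
python3 look.py l4
```

```text
t: 8.38
eef_pos: [0.626, 0.0457, 0.2352]
tool_rot: [0.0, 1.0, 0.015, -0.002]
contact_force: [-0.2, -0.5, 0.7]
gripper_width: 0.003
grasp_force: 0.0
8.3833 [0.626  0.0457 0.2352] -88.23650769232026 [-0.174  -0.4689  0.6848]
top pointer 0.67 [375.5 217.5] [ 0.523  -0.1669  0.052 ]
top bolt_nose 0.54 [379.5 215.5] [ 0.5289 -0.1794  0.052 ]
top bolt_tab 0.56 [380.4 208.1] [ 0.5507 -0.1803  0.072 ]
yellow []
side pointer 0.67 [311.  214.5] [0.5676 0.0319 0.052 ]
side pointer 0.51 [356.2 202.4] [ 0.4946 -0.1359  0.052 ]
side bolt_nose 0.52 [309.2 215.4] [0.5685 0.0408 0.052 ]
side bolt_nose 0.48 [349.7 203.4] [ 0.5089 -0.116   0.052 ]
side bolt_tab 0.66 [338.  225.1] [0.4369 0.0912 0.072 ]
side bolt_tab 0.44 [297.4 209.5] [0.5993 0.0604 0.072 ]
yellow [([354, 202, 7, 3, 16], array([357.1875, 203.1875]), array([ 0.4852, -0.1246,  0.055 ])), ([311, 215, 13, 7, 55], array([316.7818, 218.2182]), array([0.5334, 0.0517, 0.055 ]))]
```

View pics/l4.png

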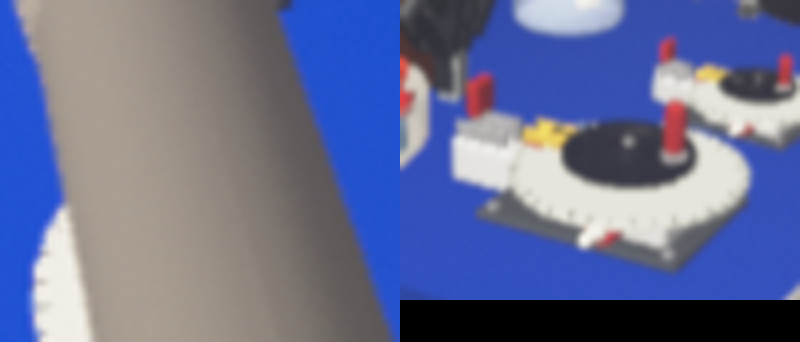

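The side view shows the fingers at (452,80), just behind the tab at (480,95). I'll push it up to the fork mouth first.

```bash
cat > chk.py <<'E'
# exits 1 when push along the slide exceeds the limit given
from h import *; import sys
o=bot.get_obs(); f=np.dot(o["contact_force"],[.9995,.0314,0]); print("x %.4f push %.1f t %.2f"%(o["eef_pos"][0],f,o["t"])); sys.exit(f>float(sys.argv[1]))
E
python3 -m pendant '[[0,-0.002,0,0,0],[0,-0.002,0,0,0],[0,-0.002,0,0,0],[0,-0.001,0,0,0],[0,0,0,0,0]]' >/dev/null && python3 chk.py 3 && python3 -m pendant '[[0,-0.001,0,0,0],[0,-0.001,0,0,0],[0,-0.001,0,0,0],[0,0,0,0,0]]' >/dev/null && python3 chk.py 7.5 && python3 -m pendant '[[0,-0.001,0,0,0],[0,-0.001,0,0,0],[0,-0.001,0,0,0],[0,0,0,0,0]]' >/dev/null && python3 chk.py 7.5  && python3 -m pendant '[[0,-0.001,0,0,0],[0,-0.001,0,0,0],[0,-0.001,0,0,0],[0,0,0,0,0]]' >/dev/null && python3 chk.py 7.5
```

```text
x 0.6199 push -0.1 t 9.20False
```

```bash
sed -i 's/sys.exit(f>float(sys.argv\[1\]))/sys.exit(int(f>float(sys.argv[1])))/' chk.py
python3 -m pendant '[[0,-0.001,0,0,0],[0,-0.001,0,0,0],[0,-0.001,0,0,0],[0,0,0,0,0]]' >/dev/null && python3 chk.py 7.5 && python3 -m pendant '[[0,-0.001,0,0,0],[0,-0.001,0,0,0],[0,-0.001,0,0,0],[0,0,0,0,0]]' >/dev/null && python3 chk.py 7.5  && python3 -m pendant '[[0,-0.001,0,0,0],[0,-0.001,0,0,0],[0,-0.001,0,0,0],[0,0,0,0,0]]' >/dev/null && python3 chk.py 7.5
```

```text
x 0.6174 push 1.5 t 9.53
x 0.6148 push 4.4 t 9.87
x 0.6117 push 4.7 t 10.20
```

```bash
python3 -m pendant '[[0,-0.001,0,0,0],[0,-0.001,0,0,0],[0,0,0,0,0]]' >/dev/null && python3 chk.py 6.5 && python3 -m pendant '[[0,-0.001,0,0,0],[0,0,0,0,0]]' >/dev/null && python3 chk.py 6.5 && python3 -m pendant '[[0,-0.001,0,0,0],[0,0,0,0,0]]' >/dev/null && python3 chk.py 6.5 && python3 -m pendant '[[0,-0.001,0,0,0],[0,0,0,0,0]]' >/dev/null && python3 chk.py 6.5 && python3 -m pendant '[[0,-0.001,0,0,0],[0,0,0,0,0]]' >/dev/null && python3 chk.py 6.5 && python3 -m pendant '[[0,-0.001,0,0,0],[0,0,0,0,0]]' >/dev/null && python3 chk.py 6.5 && python3 -m pendant '[[0,-0.001,0,0,0],[0,0,0,0,0]]' >/dev/null && python3 chk.py 6.5 && python3 -m pendant '[[0,-0.001,0,0,0],[0,0,0,0,0]]' >/dev/null && python3 chk.py 6.5 && python3 -m pendant '[[0,-0.001,0,0,0],[0,0,0,0,0]]' >/dev/null && python3 chk.py 6.5 && python3 -m pendant '[[0,-0.001,0,0,0],[0,0,0,0,0]]' >/dev/null && python3 chk.py 6.5 && python3 -m pendant '[[0,-0.001,0,0,0],[0,0,0,0,0]]' >/dev/null && python3 chk.py 6.5
```

```text
x 0.6096 push 4.8 t 10.45
x 0.6085 push 4.7 t 10.62
x 0.6074 push 5.4 t 10.78
x 0.6064 push 4.1 t 10.95
x 0.6053 push 5.0 t 11.12
x 0.6043 push 5.0 t 11.28
x 0.6033 push 4.7 t 11.45
x 0.6023 push 4.9 t 11.62
x 0.6013 push 4.0 t 11.78
x 0.6003 push 4.8 t 11.95
x 0.5993 push 5.5 t 12.12
```

```bash
python3 -m pendant '[[0,-0.0005,0,0,0],[0,0,0,0,0]]' >/dev/null && python3 chk.py 6.2 && python3 -m pendant '[[0,-0.0005,0,0,0],[0,0,0,0,0]]' >/dev/null && python3 chk.py 6.2 && python3 -m pendant '[[0,-0.0005,0,0,0],[0,0,0,0,0]]' >/dev/null && python3 chk.py 6.2 && python3 -m pendant '[[0,-0.0005,0,0,0],[0,0,0,0,0]]' >/dev/null && python3 chk.py 6.2 && python3 -m pendant '[[0,-0.0005,0,0,0],[0,0,0,0,0]]' >/dev/null && python3 chk.py 6.2 && python3 -m pendant '[[0,-0.0005,0,0,0],[0,0,0,0,0]]' >/dev/null && python3 chk.py 6.2 && python3 -m pendant '[[0,-0.0005,0,0,0],[0,0,0,0,0]]' >/dev/null && python3 chk.py 6.2 && python3 -m pendant '[[0,-0.0005,0,0,0],[0,0,0,0,0]]' >/dev/null && python3 chk.py 6.2 && python3 -m pendant '[[0,-0.0005,0,0,0],[0,0,0,0,0]]' >/dev/null && python3 chk.py 6.2 && python3 -m pendant '[[0,-0.0005,0,0,0],[0,0,0,0,0]]' >/dev/null && python3 chk.py 6.2 && python3 -m pendant '[[0,-0.0005,0,0,0],[0,0,0,0,0]]' >/dev/null && python3 chk.py 6.2 && python3 -m pendant '[[0,-0.0005,0,0,0],[0,0,0,0,0]]' >/dev/null && python3 chk.py 6.2 && python3 -m pendant '[[0,-0.0005,0,0,0],[0,0,0,0,0]]' >/dev/null && python3 chk.py 6.2 && python3 -m pendant '[[0,-0.0005,0,0,0],[0,0,0,0,0]]' >/dev/null && python3 chk.py 6.2 && python3 -m pendant '[[0,-0.0005,0,0,0],[0,0,0,0,0]]' >/dev/null && python3 chk.py 6.2 && python3 -m pendant '[[0,-0.0005,0,0,0],[0,0,0,0,0]]' >/dev/null && python3 chk.py 6.2
```

```text
x 0.5988 push 4.1 t 12.28
x 0.5983 push 5.2 t 12.45
x 0.5978 push 4.9 t 12.62
x 0.5973 push 4.6 t 12.78
x 0.5968 push 5.3 t 12.95
x 0.5963 push 6.1 t 13.12
x 0.5958 push 4.3 t 13.28
x 0.5953 push 3.9 t 13.45
x 0.5948 push 4.6 t 13.62
x 0.5943 push 4.6 t 13.78
x 0.5938 push 4.8 t 13.95
x 0.5933 push 4.1 t 14.12
x 0.5928 push 5.0 t 14.28
x 0.5923 push 4.2 t 14.45
x 0.5918 push 4.0 t 14.62
x 0.5912 push 5.4 t 14.78
```

```bash
python3 -m pendant '[[0,-0.0005,0,0,0],[0,0,0,0,0]]' >/dev/null && python3 chk.py 6.4 && python3 -m pendant '[[0,-0.0005,0,0,0],[0,0,0,0,0]]' >/dev/null && python3 chk.py 6.4 && python3 -m pendant '[[0,-0.0005,0,0,0],[0,0,0,0,0]]' >/dev/null && python3 chk.py 6.4 && python3 -m pendant '[[0,-0.0005,0,0,0],[0,0,0,0,0]]' >/dev/null && python3 chk.py 6.4 && python3 -m pendant '[[0,-0.0005,0,0,0],[0,0,0,0,0]]' >/dev/null && python3 chk.py 6.4 && python3 -m pendant '[[0,-0.0005,0,0,0],[0,0,0,0,0]]' >/dev/null && python3 chk.py 6.4 && python3 -m pendant '[[0,-0.0005,0,0,0],[0,0,0,0,0]]' >/dev/null && python3 chk.py 6.4 && python3 -m pendant '[[0,-0.0005,0,0,0],[0,0,0,0,0]]' >/dev/null && python3 chk.py 6.4 && python3 -m pendant '[[0,-0.0005,0,0,0],[0,0,0,0,0]]' >/dev/null && python3 chk.py 6.4 && python3 -m pendant '[[0,-0.0005,0,0,0],[0,0,0,0,0]]' >/dev/null && python3 chk.py 6.4 && python3 -m pendant '[[0,-0.0005,0,0,0],[0,0,0,0,0]]' >/dev/null && python3 chk.py 6.4 && python3 -m pendant '[[0,-0.0005,0,0,0],[0,0,0,0,0]]' >/dev/null && python3 chk.py 6.4 && python3 -m pendant '[[0,-0.0005,0,0,0],[0,0,0,0,0]]' >/dev/null && python3 chk.py 6.4 && python3 -m pendant '[[0,-0.0005,0,0,0],[0,0,0,0,0]]' >/dev/null && python3 chk.py 6.4 && python3 -m pendant '[[0,-0.0005,0,0,0],[0,0,0,0,0]]' >/dev/null && python3 chk.py 6.4 && python3 -m pendant '[[0,-0.0005,0,0,0],[0,0,0,0,0]]' >/dev/null && python3 chk.py 6.4
```

```text
x 0.5907 push 5.2 t 14.95
x 0.5902 push 5.3 t 15.12
x 0.5897 push 4.3 t 15.28
x 0.5893 push 4.9 t 15.45
x 0.5888 push 5.6 t 15.62
x 0.5885 push 6.5 t 15.78
```

```bash
python3 -m pendant '[[0,0,0,0,0]]' >/dev/null; python3 chk.py 9;python3 -m pendant '[[0,0,0,0,0]]' >/dev/null; python3 chk.py 9; python3 -m pendant '[[0,-0.0003,0,0,0],[0,0,0,0,0]]' >/dev/null; python3 chk.py 9;python3 -m pendant '[[0,0,0,0,0]]' >/dev/null; python3 chk.py 9
```

```text
x 0.5885 push 5.1 t 15.87
x 0.5885 push 7.1 t 15.95
x 0.5884 push 7.3 t 16.12
x 0.5884 push 6.2 t 16.20
```

```bash
python3 -m pendant '[[0,-0.0004,0,0,0],[0,0,0,0,0]]' >/dev/null; for i in 1 2 3; do python3 chk.py 9; python3 -m pendant '[[0,0,0,0,0]]' >/dev/null;done; python3 chk.py 9 && python3 -m pendant '[[0,-0.0003,0,0,0],[0,0,0,0,0]]' >/dev/null; for i in 1 2 3; do python3 chk.py 9;python3 -m pendant '[[0,0,0,0,0]]' >/dev/null;done; python3 chk.py 9
```

```text
x 0.5881 push 7.7 t 16.37
x 0.5882 push 7.2 t 16.45
x 0.5882 push 6.5 t 16.53
x 0.5882 push 8.6 t 16.62
x 0.5880 push 7.2 t 16.78
x 0.5880 push 7.9 t 16.87
x 0.5880 push 7.2 t 16.95
x 0.5880 push 7.8 t 17.03
```

```bash
python3 -m pendant '[[0,-0.0004,0,0,0],[0,0,0,0,0]]' >/dev/null; for i in 1 2 3; do python3 chk.py 10.5; python3 -m pendant '[[0,0,0,0,0]]' >/dev/null;done; python3 chk.py 9.8 && python3 -m pendant '[[0,-0.0004,0,0,0],[0,0,0,0,0]]' >/dev/null; for i in 1 2 3 4; do python3 chk.py 9;python3 -m pendant '[[0,0,0,0,0]]' >/dev/null;done; python3 chk.py 9
```

```text
x 0.5878 push 8.4 t 17.20
x 0.5878 push 8.9 t 17.28
x 0.5878 push 9.6 t 17.37
x 0.5878 push 9.4 t 17.45
x 0.5875 push 10.0 t 17.62
x 0.5876 push 9.6 t 17.70
x 0.5876 push 9.1 t 17.78
x 0.5876 push 9.1 t 17.87
x 0.5876 push 9.5 t 17.95
```

About 9.5 N on the tab, of which roughly 4.8 N reaches the seat. Backing off.

```bash
python3 -m pendant '[[0,0.001,0,0,0],[0,0.002,0,0,0],[0,0.005,0,0,0],[0,0.01,0,0,0],[0,0.01,0,0,0],[0,0,0,-0.03,0],[0,0,0,-0.03,0],[0,0,0,-0.03,0],[0,0,-0.04,-0.02,0],[0,0,-0.04,0,0],[0,0,-0.04,0,0],[0,0,-0.04,0,0]]'; python3 look.py l5
```

```text
t: 18.95
eef_pos: [0.61, 0.204, 0.3449]
tool_rot: [-0.0, 1.0, 0.015, 0.0]
contact_force: [0.3, -0.9, 0.1]
gripper_width: -0.001
grasp_force: 0.0
18.95 [0.61   0.204  0.3449] -88.31370746206967 [ 0.2909 -0.9419  0.0996]
top pointer 0.93 [307.6 213.5] [0.5415 0.0435 0.052 ]
top pointer 0.91 [372.6 215.9] [ 0.5282 -0.1581  0.052 ]
top bolt_nose 0.61 [378.6 215.4] [ 0.5293 -0.1767  0.052 ]
top bolt_nose 0.43 [307.4 216.3] [0.5327 0.0443 0.052 ]
top bolt_tab 0.57 [302.5 203.4] [0.5721 0.0572 0.072 ]
top bolt_tab 0.47 [376.5 207.7] [ 0.5523 -0.1685  0.072 ]
yellow [([304, 211, 3, 12, 19], array([305.2632, 216.8421]), array([0.5311, 0.0508, 0.055 ])), ([309, 210, 3, 13, 23], array([310.1739, 216.5217]), array([0.5317, 0.0355, 0.055 ]))]
side pointer 0.64 [310.9 215.1] [0.5653 0.036  0.052 ]
side pointer 0.52 [357.5 199.8] [ 0.5018 -0.1599  0.052 ]
side bolt_nose 0.5 [318.  219.7] [0.5279 0.0534 0.052 ]
side bolt_nose 0.5 [351.7 201.4] [ 0.5117 -0.1359  0.052 ]
side bolt_tab 0.58 [349.6 193.2] [ 0.5307 -0.1552  0.072 ]
side bolt_tab 0.56 [407.4 204.1] [ 0.3272 -0.166   0.072 ]
yellow [([354, 202, 7, 3, 16], array([357.1875, 203.1875]), array([ 0.4852, -0.1246,  0.055 ])), ([311, 216, 13, 6, 53], array([316.6792, 218.4717]), array([0.5326, 0.0535, 0.055 ]))]
```

View pics/l5.png

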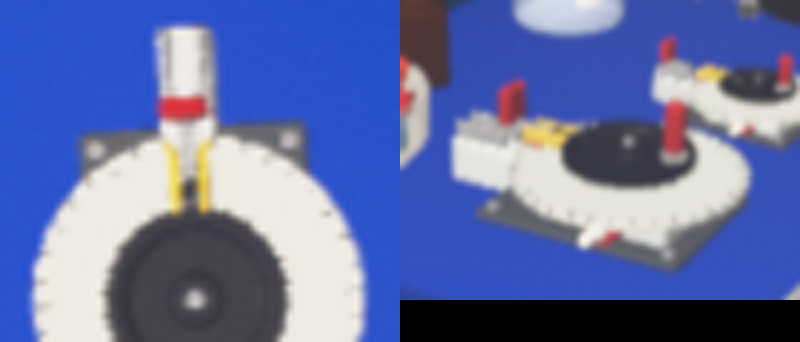

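The top view shows the nose seated between the prongs at (190,180), the tab moved in to (183,107), and the pointer still on the mark. The gripper is clear of everything, so I'm handing in.

```bash
python3 -c "
from station import bot
print(bot.hand_in())"
```

```text
the job is handed in; nothing more can be done
None
```

The job is handed in, though it returned no verdict: the pointer stands on the red mark within about 1 mm by the top camera, the bolt was pushed onto the rubber seat with about 9.5 N on the tab (roughly 5 N on the seat), and the gripper is clear without having touched any bystander.

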